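# Fit the blade, close the grinder and hold it on pulse

### The arm

A 6-joint arm with a two-finger parallel gripper is mounted at the origin on the work surface. World frame = base frame: x ahead of the robot, y to its left, z up, the work surface at z = 0. Lengths are in mm, angles in rad, forces in N, time in s.
With the tool pointing down it reaches from about 375 to 975 mm from the base axis. Payload 3.8 kg.
Tool frame: the origin (TCP) lies midway between the tips of the shut fingers; the grasp point (between the pads) lies 19 mm behind it (grip_point_offset is the distance from the TCP to the grasp point, in mm); x points along the fingers, y is the direction in which the jaws open and shut, and the axes are right-handed (so a half turn about x gives the same grasp; the last joint's range is limited). The gripper opens to 85 mm and grips with 20 to 120 N. Pads are 22 mm wide; open, the fingers measure 114 mm over their backs; the gripper's body (76 mm by 85 mm) begins 54 mm behind the grasp point. The pads swing forward as they close: fully open they stand 13 mm farther back than shut.
Start: joints at [-1.347, 0.264, 1.604, -0, 1.274, -0.037], TCP at [174.046, -652.17, 231.28] pointing down, gripper open.
Joint ranges: [-2.63, 2.63], [-0.94, 2.18], [0.31, 2.57], [-1.31, 4.45], [0, 2.66], [-2.55, 2.55]. Speed limits (rad/s): [2.57, 2.57, 3.14, 3.14, 3.14, 3.14].

### API

Orientations are given as a rotation vector (axis times angle).
In Python, from rig import * gives the robot as it stands.
- The arm moves only by the tool send_rows, never from a script. Its argument "deltas" is a list of rows, each a list of 7 numbers: the finger opening in m, from 0 to 0.0854, then the shift along the world's x, y, z in m, then the turn, a rotation vector about the world's x, y, z in rad. In form: [[jaw, dx, dy, dz, wx, wy, wz], ...]. A call has 1 to 12 rows; each row shifts and turns the pose as measured when the row begins; what a row does not reach is not made up. A row lasts 1/10 s, in which the tool goes at most 50 mm and 8.59 degrees, less where a joint would pass 70% of its speed; a pose out of reach is approached as far as the arm can. A call with a gripper value outside its range is refused whole. The fingers move at their own pace and stop on an object; the grip force is fixed at half the most. Time passes only in rows, so rows that do not move let the fingers close. It gives the time, the measured TCP pose, the force and the opening at its end, in the units of the state.
- observe(): the state, without advancing time (a new reading comes with each control period).
- read_camera(name): name is "side" or "top" or "wrist"; returns a dict with "img" (420x560x3 uint8, blue, green, red), "range_z" (420x560 float32, mm along the optical axis (not along the pixel's ray), 0 where there is no reading), "intrinsics" (3x3 intrinsics, pixels), "R" (3x3) and "t" (3): a world point X has camera coordinates R X + t. Camera axes: x right, y down, z forward; pixel columns grow to the right and rows downward; lengths in mm; the calibration is good to about 2 mm. A picture is of the moment at which its call begins.
- job_done(): hands the job in, once; it reports no verdict.
The state is a dict: "t": time; "joint_pos": joint angles; "qd": joint speeds; "tau": joint torques, N m; "ee_pos": TCP position; "ee_rot": TCP orientation; "ft_force": force on the tool from outside, world axes, zero at the start; "torque": the same for the moment, N m; "opening": finger opening in mm.
Only numpy, scipy, OpenCV 4.12 (cv2) and the standard library are available. Lean on these libraries where they do the work, as an engineer would, in place of code of your own. Each camera call takes 0.05 s, during which the arm holds its last target. There are 200 camera calls.

### The job

Make the nut grinder ready and hold it on pulse: of the two blade hubs, slide the one whose bore fits over the grinder's spindle all the way down and let go of it, leaving the other standing upright on the table, clear of the grinder. Then put the lid on, lugs down through the two gaps in the collar until it is fully home, and twist it clockwise (seen from above) against its return spring to half way to the lock click (pointer at the single long mark), never on into the lock. Finish while still gripping the lid and holding it there, fully down, with the rest of the worktop undisturbed.

Things in the scene. Friction and masses are not known exactly. Their poses are not given: they have to be found in the camera images.
- grinder: White round motor base, 184 mm across, 58 mm high, fixed. On it an aluminium collar 136 mm across, top at z = 90 mm. Origin: centre of its underside; z up. The collar's mouth is 92 mm across; inside is a flat deck at z = 70 mm. The lid's lugs run in a channel on the deck under the collar's lips (undersides at z = 81 mm), clockwise from the gaps; end stops block turning anticlockwise.
- grinder_seat (a point): Point at the middle of the deck, at the foot of the spindle, 70 mm above the table; axes as the grinder's. A hub or lid that is fully home has its origin here.
- spindle_top (a point): Top centre of the upright spindle in the middle of the deck: 16 mm across, 32 mm tall, top at z = 102 mm, its upper 6 mm tapered.
- entry_gap (a point): One of the two opposite gaps in the collar's lips, 22 mm wide, that let the lid's lugs down (109 mm over both gaps): on the grinder's own +x axis, 50 mm out, at the collar's top (z = 90 mm). The other is on its -x axis.
- half_mark (a point): The single long black mark on the white flange round the collar: half way (pulse), 0.65 rad clockwise from the grinder's +x axis, 85 mm out. A short mark lies on the +x axis (lid just inserted), a pair of marks at 1.3 rad clockwise (lock).
- pulse_ring (a joint): Angle (rad) of the grey ring with a small black pointer round the collar, driven by the lid's lugs: 0 at rest (pointer at the short mark), growing clockwise from above. After insertion the lid turns freely about 0.07 (0 to 0.14) before pushing it. Return spring 0.075 N m at 0, 0.17 at 0.65. Half way = 0.65; sprung balls resist from about 0.85; lock click about 1.3; stop 1.4.
- lid: Grey hollow lid, 88 mm across, 66 mm high, open side down, about 0.22 kg. Origin: centre of its lower edge; z up. Two lugs 8 mm high, 15 mm wide stick out 8 mm at the lower edge on its own +x and -x (104 mm over both). On top a black grip bar along its x axis (in line with the lugs), 60 mm long, 16 mm wide, z = 66 to 97 mm. Either way round fits.
- hub_wide_bore: Steel blade hub: upright tube 30 mm across, 55 mm tall, with a through bore of 19 mm (it fits the 16 mm spindle), and two small blades at the foot (64 mm over both along its x axis, 13 mm wide, from z = 3 to 7 mm). Origin: centre of its underside; z along the tube. 90 g.
- hub_narrow_bore: Steel blade hub, same outer shape and size as the other (30 mm across, 55 mm tall) but with a 12 mm bore, too narrow for the spindle. Origin: centre of its underside; z along the tube. Stays upright on the table, clear of the grinder.
- tub: Pink plastic bowl, 80 mm across, 55 mm high. Bystander, leave it alone.
- cup: White plastic cup, 64 mm across, 75 mm high. Bystander, leave it alone.
- jar: Glass jar with an aluminium cap, 52 mm across, 70 mm high. Bystander, leave it alone.
- spatula: Spatula lying flat. Bystander, leave it alone.
- rolling_pin: White rolling pin, 300 mm long along its y axis, 44 mm across. Bystander, leave it alone.
- dough_scraper: Flat steel plate 110 x 75 x 10 mm. Bystander, leave it alone.
- biscuit_cutter: Aluminium disc-shaped biscuit stamp, 56 mm across, 32 mm high. Bystander, leave it alone.
Mind the look-alikes: they are no part of the job. What is shaped like the grinder but green or red is not meant.

How it is judged:
By the outcome, as a careful person would: the job done as asked, in the order asked, and still so for the second after the job is handed in, while the arm keeps its last pose, push and grip.
It also fails if it takes over 64 s, if anything falls off the work surface, if the arm or the gripper's body presses on something with over 40 N, if the wrist force passes 120 N, or if a joint passes its speed limit or range.

## Working session

There is one attempt and no reset: what is moved stays moved. The work goes in short steps, Python scripts to look and compute and a tool call to move; the robot and the scene stay as the last step left them, time stands still between calls to the robot, and variables do not carry over. Pictures are saved under pics/ and viewed, about 8 in all and at most 12, crops included, and the job is handed in when it is done.

Besides the shell and the picture viewer there is one more tool, called after "Request:" as name(argument=value, ...), one argument or row to a line, values as JSON. send_rows: Moves the arm, as the interface text tells. Its arguments: {"type":"object","properties":{"deltas":{"type":"array","items":{"type":"array","items":{"type":"number"}}}},"required":["deltas"]}

```bash
ls; mkdir -p pics; python3 - <<'E'
from rig import *
import cv2,numpy as np,pickle
d={n:read_camera(n) for n in("side","top")}
pickle.dump(d,open('c0.pkl','wb'))
for n in d:
    cv2.imwrite(f'pics/{n}0.png',d[n]['img']); print(n,d[n]['intrinsics'].tolist(),d[n]['R'].round(3).tolist(),d[n]['t'].round(1))
print(observe())
E
```

```text
pics
side [[456.04234618549094, 0.0, 279.3383759274512], [0.0, 456.04234618549094, 215.01387180207328], [0.0, 0.0, 1.0]] [[-0.76, -0.65, -0.006], [-0.446, 0.528, -0.723], [0.473, -0.546, -0.691]] [376.9 273.9 956.1]
top [[518.8012640088461, 0.0, 264.8569114585204], [0.0, 518.8012640088461, 209.1507982985124], [0.0, 0.0, 1.0]] [[-0.02, -1.0, 0.004], [-0.995, 0.02, -0.095], [0.095, -0.006, -0.995]] [-3.0000e-01  4.9850e+02  1.6213e+03]
{'t': 0.1, 'joint_pos': array([-1.34687163e+00,  2.64712771e-01,  1.60528033e+00, -8.19267415e-06,
        1.27365016e+00, -3.69279381e-02]), 'qd': array([ 0.00131072, -0.00041136, -0.00411601, -0.00034621, -0.00082412,
        0.00213676]), 'tau': array([-8.47191245e-05, -5.16707718e+01, -3.68589950e+01, -4.58781813e-06,
        6.28659895e-03, -9.02941593e-06]), 'ee_pos': array([ 173.91519328, -651.52271504,  230.03977153]), 'ee_rot': array([ 2.08293284,  0.27539425, -2.08335145]), 'ft_force': array([ 0.19074084, -0.19955194, -0.42786033]), 'torque': array([-0.01576648, -0.04236606,  0.01232398]), 'opening': 85.32954097915163}
```

View pics/top0.png

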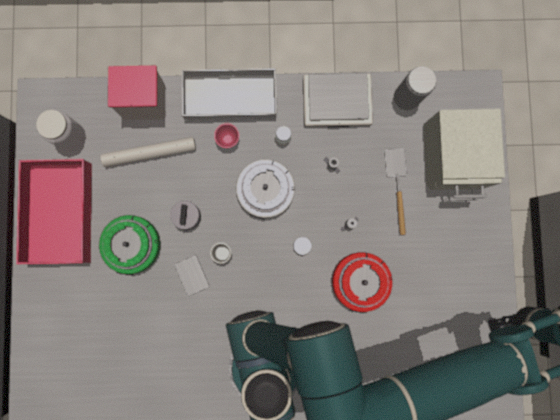

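View pics/side0.png

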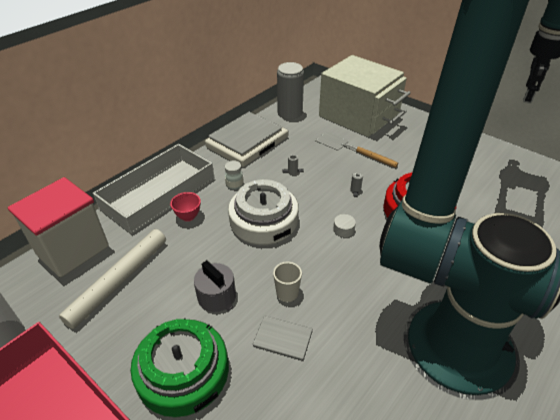

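Top view: the white grinder is at (265,188), with green (128,245) and red (363,282) decoys. The lid is at (185,215) and the hubs at (333,163) and (351,224). Next I'll enlarge these and measure.

```bash
cat > h.py <<'E'
import numpy as np,cv2,pickle
def ray(c,u,v,z):
    K,R,t=c['intrinsics'],c['R'],c['t']; d=R.T@np.linalg.solve(K,[u,v,1.]); o=-R.T@t
    return o+d*(z-o[2])/d[2]
def cloud(c):
    K,R,t=c['intrinsics'],c['R'],c['t']; Z=c['range_z'].astype(float); v,u=np.indices(Z.shape)
    P=np.stack([(u-K[0,2])/K[0,0]*Z,(v-K[1,2])/K[1,1]*Z,Z],-1)
    W=(P-t)@R; W[Z==0]=np.nan; return W
def proj(c,X):
    p=c['intrinsics']@(c['R']@np.asarray(X,float)+c['t']); return p[:2]/p[2]
E
python3 - <<'E'
from h import *
d=pickle.load(open('c0.pkl','rb'))
c=d['top'];im=c['img']
def crop(u,v,r,s=300): return cv2.resize(im[v-r:v+r,u-r:u+r],(s,s),interpolation=cv2.INTER_CUBIC)
a=np.hstack([crop(265,188,35,400),crop(185,215,20,400)])
b=np.hstack([crop(333,163,12,200),crop(351,224,12,200)]); 
s=d['side']['img']
b2=np.hstack([cv2.resize(s[y-15:y+15,x-15:x+15],(200,200),interpolation=cv2.INTER_CUBIC) for x,y in((293,163),(357,183))])
cv2.imwrite('pics/crop1.png',np.vstack([a,np.hstack([b,b2])]))
W=cloud(c)
for n,u,v,r in(('grinder',265,188,32),('lid',185,215,18),('hubA',333,163,10),('hubB',351,224,10)):
    w=W[v-r:v+r,u-r:u+r].reshape(-1,3); w=w[np.isfinite(w[:,2])]
    print(n,'z pct',np.percentile(w[:,2],[1,50,90,99]).round(1))
    for lo,hi in((45,64),(62,75),(80,95),(95,110)):
        q=w[(w[:,2]>lo)&(w[:,2]<hi)]
        if len(q)>4: print('  ',lo,hi,len(q),((q.min(0)+q.max(0))/2).round(1),q.mean(0).round(1),np.ptp(q,0).round(1))
E
```

```text
grinder z pct [-6.7 60.9 90.9 97.1]
   45 64 822 [561.  -10.4  54.7] [553.3 -10.1  57.8] [181.  178.6  18.6]
   62 75 963 [558.  -11.7  68.5] [558.5  -9.4  69.1] [170.3 174.1  13. ]
   80 95 751 [559.5 -13.2  87.5] [561.6 -11.8  89.5] [139.2 137.9  14.8]
   95 110 103 [561.1 -11.8 100.5] [560.6  -5.9  97.3] [132.5 127.7  10.9]
lid z pct [ -7.7  55.2  75.9 102.1]
   45 64 154 [481.7 240.3  54.9] [479.  239.   60.3] [87.  87.  18.1]
   62 75 432 [481.4 240.   68.5] [481.  239.3  67.1] [87.4 86.3 12.9]
   80 95 38 [481.1 240.5  88. ] [480.8 239.7  90.2] [58.7 21.3 13.8]
   95 110 82 [480.2 239.8 101.2] [480.1 239.8  98.9] [57.7 21.5 12.1]
hubA z pct [-7.9  3.  53.  62.1]
   45 64 58 [ 638.1 -227.2   54.5] [ 638.5 -226.7   55. ] [29.2 30.1 18.7]
   62 75 5 [ 633.7 -224.1   63. ] [ 632.  -222.5   63. ] [16.2 21.5  1.8]
hubB z pct [-6.4  2.9 54.7 60.7]
   45 64 70 [ 445.5 -277.4   55.2] [ 446.  -277.4   54.9] [28.6 30.4 16.4]
```

View pics/crop1.png

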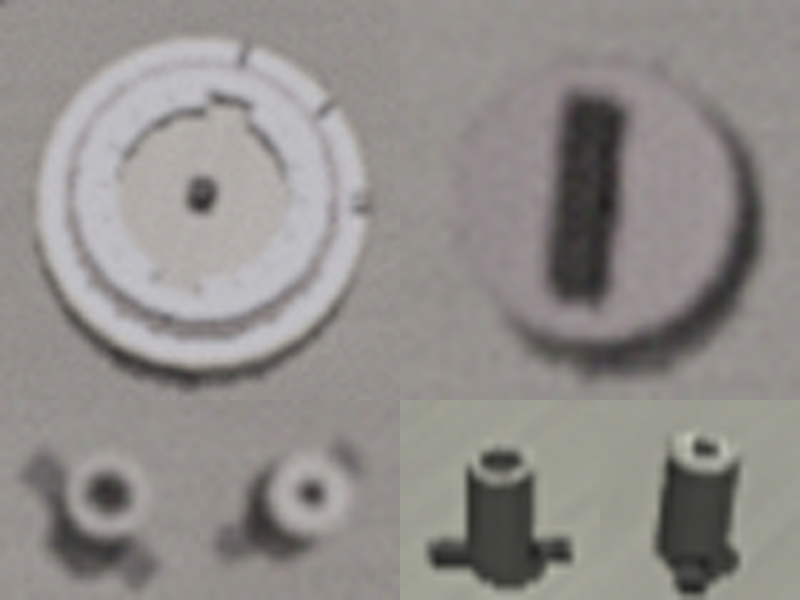

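Hub A at (333,163) has the wider bore in both views (B at (351,224) has a small hole), so A goes on the spindle. The grinder marks are also clear: short at crop (244,55), long at (327,107), pair at (360,205).

```bash
python3 - <<'E'
from h import *
from rig import *
from scipy.spatial.transform import Rotation as Ro
s=observe(); print(Ro.from_rotvec(s['ee_rot']).as_matrix().round(3))
w=read_camera('wrist'); R=w['R']; cc=-R.T@w['t']; print('wristcam pos rel TCP',(cc-s['ee_pos']).round(1),'in tool',(Ro.from_rotvec(s['ee_rot']).as_matrix().T@(cc-s['ee_pos'])).round(1),'fwd',R[2].round(2), w['intrinsics'][0,0])
d=pickle.load(open('c0.pkl','rb'));c=d['top']
f=400/70
m=[ray(c,230+a/f,153+b/f,58) for a,b in((244,55),(327,107),(360,205))]
print(np.array(m).round(1))
C=np.array([560.,-11.5])
for q in m: print(np.degrees(np.arctan2(*(q[:2]-C)[::-1])).round(1),np.linalg.norm(q[:2]-C).round(1))
# spindle top, hub tops
print('spindle',ray(c,230+202/f,153+193/f,102).round(1))
for n,u0,v0,a,b in(('A',333,163,107,492-400),('B',351,224,310-200,493-400)): print(n,ray(c,u0-12+a*24/200,v0-12+b*24/200,55).round(1))
# lid bar top: corners
g=400/40.
L=cv2.cvtColor(c['img'],cv2.COLOR_BGR2GRAY)[195:235,165:205]; ys,xs=np.nonzero(L<75); 
P=np.array([ray(c,165+x,195+y,97)[:2] for x,y in zip(xs,ys)]);print(len(P),cv2.minAreaRect(P.astype(np.float32)))
W=cloud(c)
# tables of tall things
E
```

```text
[[-0.     0.258 -0.966]
 [ 0.002 -0.966 -0.258]
 [-1.    -0.002 -0.   ]]
wristcam pos rel TCP [ 73.3  20.2 144. ] in tool [-144.    -0.9  -76.1] fwd [-0.29 -0.08 -0.95] 321.67284314907
[[640.9 -37.6  58. ]
 [611.2 -82.4  58. ]
 [556.8 -99.1  58. ]]
-17.9 85.0
-54.1 87.5
-92.1 87.6
spindle [559.  -12.7 102. ]
A [ 639.6 -229.6   55. ]
B [ 446.3 -280.3   55. ]
158 ((467.685546875, 216.74952697753906), (60.18762969970703, 78.68783569335938), 84.03101348876953)
```

Request:
send_rows(
  deltas=[
    [0.06,0.038,0.034,0,0,0,0.11],
    [0.06,0.038,0.034,0,0,0,0.11],
    [0.06,0.038,0.034,0,0,0,0.11],
    [0.06,0.038,0.034,0,0,0,0.11],
    [0.06,0.038,0.034,0,0,0,0.11],
    [0.06,0.038,0.034,0,0,0,0.11],
    [0.06,0.038,0.034,0,0,0,0.11],
    [0.06,0.038,0.034,0,0,0,0.11],
    [0.06,0.038,0.034,0,0,0,0.11],
    [0.06,0.038,0.034,0,0,0,0.11],
    [0.06,0.03,0.03,0,0,0,0.11],
    [0.06,0,0,0,0,0,0],
  ],
)

```text
t: 1.35
ee_pos: [576.7, -279.2, 225.4]
ee_rot: [1.249, 1.186, -1.252]
ft_force: [-0.2, -0.6, -0.5]
opening: 60.0
```

```bash
cat > look.py <<'E'
from h import *
from rig import *
from scipy.spatial.transform import Rotation as Ro
def st():
    s=observe(); M=Ro.from_rotvec(s['ee_rot']).as_matrix()
    print('t',round(s['t'],2),'p',s['ee_pos'].round(1),'yang',np.arctan2(M[1,1],M[0,1]).round(3),'xax',M[:,0].round(3),'F',s['ft_force'].round(1),'T',s['torque'].round(2),'op',s['opening'].round(1),'q6',s['joint_pos'][5].round(2)); return s
E
python3 - <<'E'
from look import *
st()
for n in('wrist','top'):
    c=read_camera(n); pickle.dump(c,open(f'{n}1.pkl','wb')); cv2.imwrite(f'pics/{n}1.png',c['img'])
    if n=='wrist': print((-c['R'].T@c['t']).round(0), proj(c,[639,-228,55]))
E
```

```text
Traceback (most recent call last):
  File "look.py", line 6, in st
    print('t',round(s['t'],2),'p',s['ee_pos'].round(1),'yang',np.arctan2(M[1,1],M[0,1]).round(3),'xax',M[:,0].round(3),'F',s['ft_force'].round(1),'T',s['torque'].round(2),'op',s['opening'].round(1),'q6',s['joint_pos'][5].round(2)); return s
                                                                                                                                                                                ^^^^^^^^^^^^^^^^^^
AttributeError: 'float' object has no attribute 'round'
```

```bash
sed -i "s/s\['opening'\].round(1)/round(s['opening'],1)/" look.py
python3 - <<'E'
from look import *
st()
for n in('wrist','top'):
    c=read_camera(n); pickle.dump(c,open(f'{n}1.pkl','wb')); cv2.imwrite(f'pics/{n}1.png',c['img'])
    if n=='wrist': print((-c['R'].T@c['t']).round(0), proj(c,[639,-228,55]))
E
```

```text
t 1.35 p [ 576.7 -279.2  225.4] yang -0.056 xax [-0.004  0.001 -1.   ] F [-0.2 -0.6 -0.5] T [-0.    0.03 -0.01] op 60.0 q6 -0.43
[ 581. -202.  369.] [348.52629178 132.41270924]
```

View pics/wrist1.png

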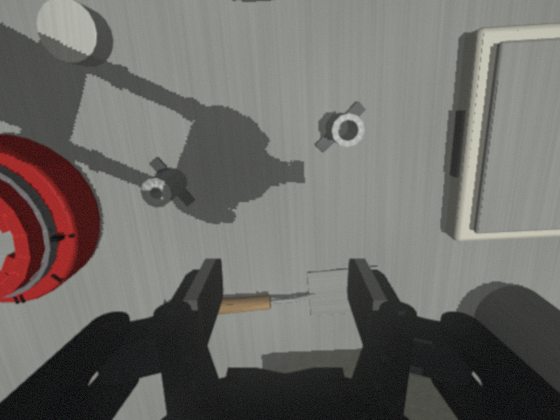

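Wrist view: hub A's wide-bore ring is at (348,129) and narrow hub B's at (157,188). That agrees with the top camera.

```bash
python3 - <<'E'
from look import *
c=pickle.load(open('wrist1.pkl','rb'))
print(ray(c,348,129,55).round(1))
W=cloud(c)[105:155,320:376].reshape(-1,3); q=W[(W[:,2]>48)&(W[:,2]<62)]; print(len(q),((q.min(0)+q.max(0))/2).round(1),np.ptp(q,0).round(1))
E
```

```text
[ 638.5 -224.8   55. ]
580 [ 637.3 -225.4   53.4] [30.3 30.5 10.8]
```

Request:
send_rows(
  deltas=[
    [0.06,0.032,0.028,-0.02,0,0,0],
    [0.06,0.03,0.025,-0.03,0,0,0],
    [0.06,0,0,-0.03,0,0,0],
    [0.06,0,0,-0.03,0,0,0],
    [0.06,0,0,0,0,0,0],
    [0.06,0,0,0,0,0,0],
  ],
)

```text
t: 2.05
ee_pos: [633.1, -237.1, 114.3]
ee_rot: [1.258, 1.172, -1.271]
ft_force: [-0.0, -0.0, 1.3]
opening: 59.7
```

```bash
python3 - <<'E'
from look import *
st()
c=read_camera('wrist'); W=cloud(c); W[330:]=np.nan
m=(W[...,2]>48)&(W[...,2]<62)&(abs(W[...,0]-638)<25)&(abs(W[...,1]+226)<25)
q=W[m]; v,u=np.nonzero(m)
print(len(q),((q.min(0)+q.max(0))/2).round(1),np.ptp(q,0).round(1),u.min(),u.max(),v.min(),v.max())
E
```

```text
t 2.05 p [ 633.1 -237.1  114.3] yang -0.076 xax [-0.005 -0.006 -1.   ] F [-0.  -0.   1.3] T [-0.05 -0.01  0.  ] op 59.7 q6 -0.31
1199 [ 637.8 -225.2   53.3] [30.5 31.1 10.5] 269 315 185 232
```

Request:
send_rows(
  deltas=[
    [0.06,0.005,0.012,0,0,0,0],
    [0.06,0,0,-0.01,0,0,0],
    [0.06,0,0,-0.03,0,0,0],
    [0.06,0,0,-0.03,0,0,0],
    [0.06,0,0,0,0,0,0],
  ],
)

```text
t: 2.6
ee_pos: [643.0, -227.7, 51.7]
ee_rot: [1.263, 1.155, -1.265]
ft_force: [-1.0, 0.3, -0.7]
opening: 59.9
```

```bash
python3 - <<'E'
from look import *
st()
E
```

```text
t 2.6 p [ 643.  -227.7   51.7] yang -0.079 xax [ 0.009 -0.012 -1.   ] F [-1.   0.3 -0.7] T [0.02 0.01 0.  ] op 59.9 q6 -0.29
```

Request:
send_rows(
  deltas=[
    [0.06,-0.005,0.0025,-0.01,0.012,0.009,0],
    [0.06,0,0,-0.01,0,0,0],
    [0.06,0,0,-0.007,0,0,0],
    [0.06,0,0,0,0,0,0],
  ],
)

```text
t: 3.0
ee_pos: [640.5, -225.9, 27.4]
ee_rot: [1.269, 1.166, -1.263]
ft_force: [-0.8, 0.6, 0.9]
opening: 60.1
```

```bash
python3 - <<'E'
from look import *
st()
E
```

```text
t 3.0 p [ 640.5 -225.9   27.4] yang -0.079 xax [ 0.006 -0.001 -1.   ] F [-0.8  0.6  0.9] T [ 0.01 -0.01  0.03] op 60.1 q6 -0.3
```

Request:
send_rows(
  deltas=[
    [0.06,-0.003,0.0005,-0.004,0,0.006,0],
    [0.0,0,0,0,0,0,0],
    [0.0,0,0,0,0,0,0],
    [0.0,0,0,0,0,0,0],
    [0.0,0,0,0,0,0,0],
    [0.0,0,0,0,0,0,0],
  ],
)

```text
t: 3.6
ee_pos: [638.8, -226.0, 25.2]
ee_rot: [1.266, 1.167, -1.266]
ft_force: [0.2, 0.2, -0.8]
opening: 28.9
```

```bash
python3 - <<'E'
from look import *
st()
E
```

```text
t 3.6 p [ 638.8 -226.    25.2] yang -0.079 xax [ 0.002 -0.002 -1.   ] F [ 0.2  0.2 -0.8] T [ 0.01 -0.02  0.  ] op 28.9 q6 -0.3
```

Request:
send_rows(
  deltas=[
    [0.0,0,0,0.02,0,0,0],
    [0.0,0,0,0.04,0,0,0],
    [0.0,0,0,0.045,0,0,0],
    [0.0,0,0,0.045,0,0,0],
    [0.0,-0.012,0.03,0.02,0,0,0],
    [0.0,-0.015,0.035,0,0,0,0],
    [0.0,-0.015,0.035,0,0,0,0],
    [0.0,-0.015,0.035,0,0,0,0],
    [0.0,-0.012,0.02,0,0,0,0],
    [0.0,-0.01,0.01,0,0,0,0],
    [0.0,0,0,0,0,0,0],
    [0.0,0,0,0,0,0,0],
  ],
)

```text
t: 4.8
ee_pos: [553.1, -55.9, 200.0]
ee_rot: [1.269, 1.168, -1.268]
ft_force: [0.1, 0.2, -0.9]
opening: 29.3
```

```bash
python3 - <<'E'
from look import *
st()
c=read_camera('wrist'); pickle.dump(c,open('wrist2.pkl','wb')); cv2.imwrite('pics/wrist2.png',c['img'])
c=read_camera('top'); pickle.dump(c,open('top2.pkl','wb'))
E
```

```text
t 4.8 p [553.1 -55.9 200. ] yang -0.081 xax [ 0.001 -0.001 -1.   ] F [ 0.1  0.2 -0.9] T [ 0.02 -0.01 -0.05] op 29.3 q6 -0.06
```

View pics/wrist2.png

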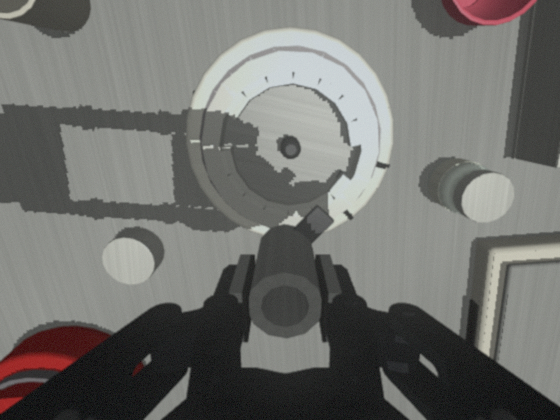

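Wrist view: the spindle is at (289,147), the short mark near (383,165), the long mark near (348,215), and the hub is held straight in the jaws at (285,290).

```bash
python3 - <<'E'
from look import *
from scipy.optimize import least_squares
c=pickle.load(open('wrist2.pkl','rb')); W=cloud(c)
def circ(q):
    f=lambda p:np.hypot(q[:,0]-p[0],q[:,1]-p[1])-p[2]
    return least_squares(f,[560,-12,50],loss='soft_l1').x.round(1)
m=(np.hypot(W[...,0]-559.5,W[...,1]+12)<18)&(W[...,2]>93)&(W[...,2]<110); m[190:]=0
v,u=np.nonzero(m); q=W[m]; print('spindle',len(q),q.mean(0).round(1),np.ptp(q,0).round(1),((q.min(0)+q.max(0))/2).round(1),u.mean(),v.mean(),'ray',ray(c,(u.min()+u.max())/2,(v.min()+v.max())/2,99).round(1))
# colour: base bright white outer contour & collar by height
hub=(W[...,2]>110)&(W[...,2]<215); 
near=np.hypot(W[...,0]-559.5,W[...,1]+12)
# outer edge of base: boundary of (z>40) mask, excluding region near hub
M=((W[...,2]>45)&(near<110)).astype(np.uint8); M=cv2.morphologyEx(M,cv2.MORPH_CLOSE,np.ones((5,5)))
ct=max(cv2.findContours(M[:200],cv2.RETR_EXTERNAL,cv2.CHAIN_APPROX_NONE)[0],key=len)[:,0]
ct=ct[ct[:,1]<190]
print('base',circ(np.array([ray(c,x,y,58)[:2] for x,y in ct])))
M=((W[...,2]>78)&(near<110)).astype(np.uint8); M=cv2.morphologyEx(M,cv2.MORPH_CLOSE,np.ones((3,3)))
ct=max(cv2.findContours(M[:200],cv2.RETR_EXTERNAL,cv2.CHAIN_APPROX_NONE)[0],key=len)[:,0]
ct=ct[ct[:,1]<185]
print('collar',circ(np.array([ray(c,x,y,90)[:2] for x,y in ct])))
C=np.array([559.5,-12.])
for n,x,y in(('short',383,165),('long',348,215)):
    p=ray(c,x,y,58)[:2]-C; print(n,np.arctan2(p[1],p[0]).round(3),np.linalg.norm(p).round(1))
h=W[205:340,240:330].reshape(-1,3); h=h[(h[:,2]>195)&(h[:,2]<245)]
k=h[abs(h[:,1]+55)<25]; 
print('hub top pts',len(k),np.median(k,0).round(1),np.percentile(k,[2,98],axis=0).round(1))
h2=cv2.resize(c['img'][120:240,240:400],(640,480),interpolation=cv2.INTER_CUBIC); cv2.imwrite('pics/x.png',h2)
E
```

```text
spindle 347 [560.3  -8.2 100.8] [15.5 15.3 11.8] [560.3  -8.7  99.2] 289.98559077809796 147.9193083573487 ray [560.3  -8.4  99. ]
base [560.3  -8.5  90. ]
collar [562.9   3.3  56.1]
short -0.272 86.1
long -0.929 84.7
hub top pts 7776 [552.4 -48.1 228.3] [[535.8 -67.6 198.9]
 [570.1 -39.9 240.2]]
```

Request:
send_rows(
  deltas=[
    [0.0,0.004,0.025,0,0,0,0],
    [0.0,0.003,0.021,-0.01,0,0,0],
    [0.0,0,0,-0.025,0,0,0],
    [0.0,0,0,-0.02,0,0,0],
    [0.0,0,0,-0.005,0,0,0],
    [0.0,0,0,0,0,0,0],
    [0.0,0,0,0,0,0,0],
  ],
)

```text
t: 5.6
ee_pos: [566.5, -16.2, 139.2]
ee_rot: [1.277, 1.159, -1.274]
ft_force: [0.2, -0.6, -0.5]
opening: 29.5
```

```bash
python3 - <<'E'
from look import *
s=st()
c=read_camera('wrist'); W=cloud(c); zt=s['ee_pos'][2]-25.2+55
cv2.imwrite('pics/x2.png',c['img'])
g=cv2.cvtColor(c['img'],cv2.COLOR_BGR2GRAY)
print(proj(c,[560.5,-9,zt]))
for r in(250,270,290,310,330): print(r,W[r,250:322:6,2].round(0).tolist(),g[r,250:322:6].tolist())
E
```

```text
t 5.6 p [566.5 -16.2 139.2] yang -0.091 xax [ 0.005 -0.003 -1.   ] F [ 0.2 -0.6 -0.5] T [-0.   -0.03  0.06] op 29.5 q6 0.02
[270.73296057 290.59372917]
250 [71.0, 71.0, 139.0, 145.0, 147.0, 150.0, 151.0, 148.0, 147.0, 144.0, 137.0, 72.0] [84, 85, 61, 66, 62, 66, 65, 64, 64, 68, 66, 151]
270 [161.0, 157.0, 163.0, 166.0, 168.0, 169.0, 169.0, 168.0, 168.0, 166.0, 159.0, 150.0] [39, 64, 62, 67, 60, 61, 67, 66, 66, 65, 65, 51]
290 [171.0, 171.0, 169.0, 172.0, 146.0, 145.0, 142.0, 145.0, 148.0, 171.0, 171.0, 170.0] [59, 84, 82, 80, 67, 64, 67, 66, 64, 83, 84, 83]
310 [169.0, 171.0, 170.0, 165.0, 161.0, 161.0, 159.0, 161.0, 162.0, 166.0, 171.0, 170.0] [77, 81, 69, 63, 66, 65, 65, 65, 64, 66, 83, 83]
330 [1.0, 2.0, 171.0, 170.0, 171.0, 172.0, 170.0, 171.0, 171.0, 171.0, 2.0, 2.0] [124, 145, 105, 86, 82, 86, 81, 80, 84, 85, 141, 146]
```

```bash
python3 - <<'E'
from look import *
s=st(); c=read_camera('wrist'); W=cloud(c); g=cv2.GaussianBlur(cv2.cvtColor(c['img'],cv2.COLOR_BGR2GRAY),(3,3),0)
m=((W[...,2]<167.5)).astype(np.uint8); m[:278]=0; m[330:]=0; m[:,:262]=0; m[:,310:]=0
n,l,stt,ce=cv2.connectedComponentsWithStats(m)
for i in range(1,n):
    if stt[i,4]>100: print(stt[i],ce[i],'bore centre minus TCP',(ray(c,stt[i,0]+stt[i,2]/2-.5,stt[i,1]+stt[i,3]/2-.5,169)-s['ee_pos']).round(1), 'width',(ray(c,stt[i,0]+stt[i,2],300,169)-ray(c,stt[i,0],300,169)).round(1))
E
```

```text
t 5.65 p [566.7 -16.2 139.5] yang -0.091 xax [ 0.006 -0.003 -1.   ] F [ 0.4  0.2 -1.9] T [ 0.04 -0.04  0.03] op 29.0 q6 0.02
[ 262  285   46   36 1244] [284.3022508  302.60771704] bore centre minus TCP [-1.   0.9 29.5] width [18.8 -1.8  0. ]
```

Request:
send_rows(
  deltas=[
    [0.0,-0.005,0.0055,0,0.003,0.005,0],
    [0.0,0,0,0,0,0,0],
  ],
)

```text
t: 5.9
ee_pos: [562.6, -10.6, 141.6]
ee_rot: [1.279, 1.162, -1.274]
ft_force: [0.1, -0.2, -1.9]
opening: 29.2
```

Request:
send_rows(
  deltas=[
    [0.0,-0.001,0.001,-0.006,0,0,0],
    [0.0,-0.001,0,-0.004,0,0,0],
    [0.0,0,0,0,0,0,0],
  ],
)

```text
t: 6.2
ee_pos: [561.0, -9.2, 132.2]
ee_rot: [1.28, 1.16, -1.271]
ft_force: [-0.0, 0.1, -1.2]
opening: 29.3
```

Request:
send_rows(
  deltas=[
    [0.0,0,0,-0.004,0,0,0],
    [0.0,0,0,-0.003,0,0,0],
    [0.0,0,0,-0.003,0,0,0],
    [0.0,0,0,0,0,0,0],
  ],
)

```text
t: 6.6
ee_pos: [560.5, -9.1, 120.8]
ee_rot: [1.279, 1.161, -1.272]
ft_force: [0.1, 0.5, -0.8]
opening: 29.1
```

Request:
send_rows(
  deltas=[
    [0.0,0,0,-0.005,0,0,0],
    [0.0,0,0,-0.005,0,0,0],
    [0.0,0,0,-0.005,0,0,0],
    [0.0,0,0,-0.004,0,0,0],
    [0.0,0,0,0,0,0,0],
  ],
)

```text
t: 7.1
ee_pos: [560.4, -9.2, 99.7]
ee_rot: [1.279, 1.161, -1.272]
ft_force: [-0.3, -0.0, -1.7]
opening: 29.1
```

Request:
send_rows(
  deltas=[
    [0.0,0,0,-0.002,0,0,0],
    [0.0,0,0,-0.002,0,0,0],
    [0.0,0,0,-0.002,0,0,0],
    [0.0,0,0,0,0,0,0],
  ],
)

```text
t: 7.5
ee_pos: [561.3, -9.2, 95.3]
ee_rot: [1.279, 1.16, -1.271]
ft_force: [0.6, -0.4, -2.0]
opening: 28.9
```

Request:
send_rows(
  deltas=[
    [0.0,0,0,-0.001,0,0,0],
    [0.05,0,0,0,0,0,0],
    [0.05,0,0,0,0,0,0],
    [0.05,0,0,0,0,0,0],
    [0.05,0,0,0,0,0,0],
    [0.05,0,0,0.02,0,0,0],
    [0.05,0,0,0.04,0,0,0],
    [0.05,0,0,0.04,0,0,0],
    [0.05,0,0,0.03,0,0,0],
  ],
)

```text
t: 8.4
ee_pos: [555.7, -8.9, 220.9]
ee_rot: [1.273, 1.171, -1.282]
ft_force: [1.5, -0.8, -0.1]
opening: 49.9
```

```bash
python3 - <<'E'
from look import *
st()
c=read_camera('side'); im=c['img']; W=cloud(c)
m=(np.hypot(W[...,0]-560,W[...,1]+10)<22)&(W[...,2]>105)&(W[...,2]<140); q=W[m]
print(len(q)); print(np.percentile(q[:,2],[50,90,98]),q.mean(0))
u,v=proj(c,[560,-10,110]).astype(int); cv2.imwrite('pics/s3.png',cv2.resize(im[v-60:v+60,u-80:u+80],(640,480),interpolation=cv2.INTER_CUBIC))
E
```

```text
t 8.4 p [555.7  -8.9 220.9] yang -0.092 xax [-0.008  0.001 -1.   ] F [ 1.5 -0.8 -0.1] T [ 0.01 -0.01 -0.02] op 49.9 q6 0.03
150
[121.27291764 126.71046558 128.26044357] [557.81410361  -6.20428384 119.39394119]
```

View pics/s3.png

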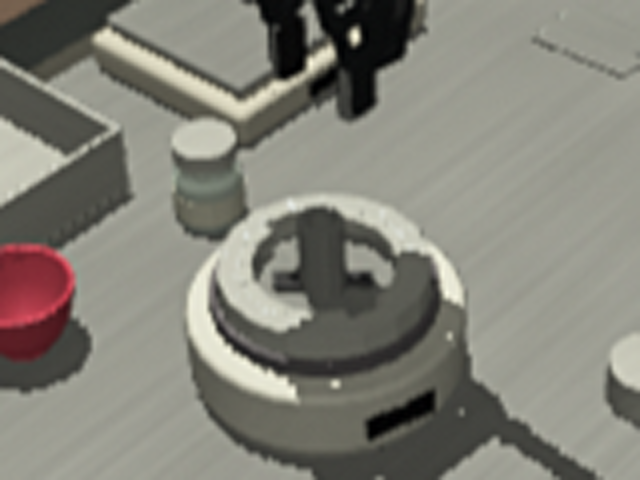

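Side crop: the hub stands upright on the spindle with its blades down on the deck inside the collar, and its top is at about z 126. It's home and released. Next, the lid.

Request:
send_rows(
  deltas=[
    [0.05,-0.003,0.02,0,0,0,0.13],
    [0.05,-0.005,0.023,0,0,0,0.13],
    [0.05,-0.005,0.023,0,0,0,0.13],
    [0.05,-0.005,0.023,0,0,0,0.13],
    [0.05,-0.005,0.023,0,0,0,0.13],
    [0.05,-0.005,0.023,0,0,0,0.13],
    [0.05,-0.005,0.023,0,0,0,0.13],
    [0.05,-0.005,0.023,0,0,0,0.13],
    [0.05,-0.005,0.023,0,0,0,0.13],
    [0.05,-0.005,0.023,0,0,0,0.13],
    [0.05,-0.005,0.023,0,0,0,0.13],
    [0.05,0,0,0,0,0,0],
  ],
)

```text
t: 9.65
ee_pos: [505.2, 249.0, 229.1]
ee_rot: [0.147, 1.564, -0.129]
ft_force: [0.1, -0.1, -0.6]
opening: 50.1
```

```bash
cat > lid.py <<'E'
from look import *
s=st(); c=read_camera('wrist'); W=cloud(c); W[(W[...,2]>110)|(W[...,2]<85)]=np.nan
m=np.isfinite(W[...,2])&(np.hypot(W[...,0]-481,W[...,1]-240)<45)
ct=max(cv2.findContours(m.astype(np.uint8),cv2.RETR_EXTERNAL,cv2.CHAIN_APPROX_NONE)[0],key=cv2.contourArea)[:,0]
P=np.array([ray(c,x,y,97)[:2] for x,y in ct]); r=cv2.minAreaRect(((P-[481,240])).astype(np.float32)); print(r,m.sum())
q=W[m]; print(q.mean(0).round(1)); u,sv,vt=np.linalg.svd(q[:,:2]-q[:,:2].mean(0)); print('yaw',np.arctan(vt[0][1]/vt[0][0]))
E
python3 lid.py
```

```text
t 9.65 p [505.2 249.  229.1] yang 1.395 xax [ 0.003  0.011 -1.   ] F [ 0.1 -0.1 -0.6] T [-0.05 -0.03 -0.02] op 50.1 q6 -0.99
((-1.227579116821289, 2.6510496139526367), (16.13671875, 60.66523361206055), 83.83389282226562) 1280
[478.6 242.8  98. ]
yaw -0.10792054625981054
```

Request:
send_rows(
  deltas=[
    [0.05,-0.015,-0.004,0,-0.011,0.003,0.034],
    [0.05,-0.01,-0.002,-0.02,0,0,0.034],
    [0.05,0,0,-0.04,0,0,0],
    [0.05,0,0,-0.03,0,0,0],
    [0.05,0,0,0,0,0,0],
    [0.05,0,0,0,0,0,0],
  ],
)

```text
t: 10.3
ee_pos: [477.1, 235.6, 138.7]
ee_rot: [0.085, 1.567, -0.093]
ft_force: [0.4, -0.8, 0.3]
opening: 50.2
```

```bash
python3 lid.py
```

```text
t 10.3 p [477.1 235.6 138.7] yang 1.457 xax [ 0.001 -0.005 -1.   ] F [ 0.4 -0.8  0.3] T [ 0.02 -0.02 -0.  ] op 50.2 q6 -1.04
((-2.5376739501953125, 2.9728031158447266), (15.622583389282227, 62.511959075927734), 83.64537811279297) 2357
[477.1 243.   97.8]
yaw -0.10926165796807703
```

Request:
send_rows(
  deltas=[
    [0.05,0.002,0.006,0,0.004,0.001,0],
    [0.05,0,0.001,-0.015,0,0,0],
    [0.05,0,0,-0.02,0,0,0],
    [0.05,0,0,-0.015,0,0,0],
    [0.05,0,0,0,0,0,0],
    [0.05,0,0,0,0,0,0],
  ],
)

```text
t: 10.95
ee_pos: [484.9, 245.5, 93.3]
ee_rot: [0.094, 1.556, -0.086]
ft_force: [0.5, 0.1, -0.2]
opening: 50.0
```

```bash
python3 -c "
from look import *
st()"
```

```text
t 10.95 p [484.9 245.5  93.3] yang 1.456 xax [ 0.013  0.005 -1.   ] F [ 0.5  0.1 -0.2] T [-0.06 -0.03  0.02] op 50.0 q6 -1.03
```

Request:
send_rows(
  deltas=[
    [0.05,-0.006,-0.004,-0.005,-0.005,0.013,0],
    [0.05,-0.001,0,-0.008,0,0,0],
    [0.05,0,0,-0.006,0,0,0],
    [0.05,0,0,0,0,0,0],
  ],
)

```text
t: 11.35
ee_pos: [478.8, 242.0, 75.0]
ee_rot: [0.09, 1.567, -0.089]
ft_force: [-0.3, -0.6, 0.1]
opening: 50.2
```

```bash
python3 -c "
from look import *
st()"
```

```text
t 11.35 p [478.8 242.   75. ] yang 1.456 xax [ 0.002  0.001 -1.   ] F [-0.3 -0.6  0.1] T [ 0.01 -0.05 -0.03] op 50.2 q6 -1.03
```

Request:
send_rows(
  deltas=[
    [0.05,0,0,-0.004,0,0,0.006],
    [0.05,0,0,0,0,0,0],
    [0.0,0,0,0,0,0,0],
    [0.0,0,0,0,0,0,0],
    [0.0,0,0,0,0,0,0],
    [0.0,0,0,0,0,0,0],
    [0.0,0,0,0,0,0,0],
    [0.0,0,0,0,0,0,0],
  ],
)

```text
t: 12.15
ee_pos: [479.3, 242.3, 71.1]
ee_rot: [0.086, 1.566, -0.083]
ft_force: [1.1, 0.5, -0.1]
opening: 14.7
```

```bash
python3 -c "
from look import *
st()"
```

```text
t 12.15 p [479.3 242.3  71.1] yang 1.463 xax [ 0.003  0.001 -1.   ] F [ 1.1  0.5 -0.1] T [ 0.06 -0.02 -0.03] op 14.7 q6 -1.04
```

Request:
send_rows(
  deltas=[
    [0.0,0,0,0.02,0,0,0],
    [0.0,0,0,0.04,0,0,0],
    [0.0,0,0,0.045,0,0,0],
    [0.0,0,0,0.04,0,0,0],
    [0.0,0,-0.01,0.01,0,0,0],
    [0.0,0.01,-0.03,0,0,0,-0.02],
    [0.0,0.011,-0.035,0,0,0,-0.04],
    [0.0,0.011,-0.035,0,0,0,-0.04],
    [0.0,0.011,-0.035,0,0,0,-0.04],
    [0.0,0.011,-0.035,0,0,0,-0.04],
    [0.0,0.01,-0.02,0,0,0,-0.02],
    [0.0,0,0,0,0,0,0],
  ],
)

```text
t: 13.35
ee_pos: [533.8, 28.8, 218.1]
ee_rot: [0.24, 1.573, -0.252]
ft_force: [-0.1, -0.0, -1.9]
opening: 15.2
```

```bash
python3 -c "
from look import *
st()"
```

```text
t 13.35 p [533.8  28.8 218.1] yang 1.259 xax [-0.017 -0.005 -1.   ] F [-0.1 -0.  -1.9] T [ 0.02 -0.    0.02] op 15.2 q6 -1.25
```

Request:
send_rows(
  deltas=[
    [0.0,0.013,-0.018,0,0.005,-0.017,0.002],
    [0.0,0.012,-0.018,0,0,0,0],
    [0.0,0,-0.001,0,0,0,0],
    [0.0,0,0,0,0,0,0],
  ],
)

```text
t: 13.75
ee_pos: [554.2, -9.3, 211.3]
ee_rot: [0.245, 1.569, -0.244]
ft_force: [-0.6, -1.0, -2.0]
opening: 14.9
```

```bash
python3 - <<'E'
from look import *
s=st()
c=read_camera('wrist'); cv2.imwrite('pics/w5.png',c['img']); W=cloud(c)
z=s['ee_pos'][2]-71.1+97
m=(W[...,2]>z-12)&(W[...,2]<z+12); m[:200]=0
print(m.sum())
E
```

```text
t 13.75 p [554.2  -9.3 211.3] yang 1.259 xax [-0.011  0.002 -1.   ] F [-0.6 -1.  -2. ] T [ 0.01 -0.    0.03] op 14.9 q6 -1.32
6687
```

View pics/w5.png

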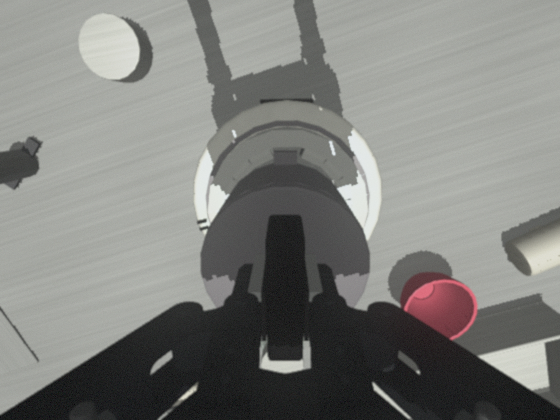

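Wrist view: the lid is held level, with its lug at (288,155) pointing along the grinder's -x axis towards the rear gap. I'll lower it in small steps.

Request:
send_rows(
  deltas=[
    [0.0,0.004,0,0,-0.002,-0.011,0.004],
    [0.0,0,0,-0.01,0,0,0],
    [0.0,0,0,-0.012,0,0,0],
    [0.0,0,0,-0.008,0,0,0],
    [0.0,0,0,0,0,0,0],
  ],
)

```text
t: 14.3
ee_pos: [556.1, -6.0, 177.3]
ee_rot: [0.238, 1.56, -0.237]
ft_force: [-0.0, -0.6, -1.3]
opening: 14.6
```

```bash
python3 -c "
from look import *
st()"
```

```text
t 14.3 p [556.1  -6.  177.3] yang 1.268 xax [-0.002  0.001 -1.   ] F [-0.  -0.6 -1.3] T [0.02 0.01 0.04] op 14.6 q6 -1.32
```

Request:
send_rows(
  deltas=[
    [0.0,0.004,-0.003,-0.003,0,0,-0.004],
    [0.0,0,0,-0.004,0,0,0],
    [0.0,0,0,0,0,0,0],
  ],
)

```text
t: 14.6
ee_pos: [560.3, -9.0, 169.2]
ee_rot: [0.241, 1.56, -0.24]
ft_force: [-0.3, 0.1, -2.5]
opening: 14.9
```

```bash
python3 - <<'E'
from look import *
st()
c=read_camera('side'); im=c['img']
u,v=proj(c,[560,-10,110]).astype(int); cv2.imwrite('pics/s6.png',cv2.resize(im[v-60:v+60,u-80:u+80],(640,480),interpolation=cv2.INTER_CUBIC))
E
```

```text
t 14.6 p [560.3  -9.  169.2] yang 1.264 xax [-0.003  0.001 -1.   ] F [-0.3  0.1 -2.5] T [ 0.04 -0.   -0.01] op 14.9 q6 -1.33
```

View pics/s6.png

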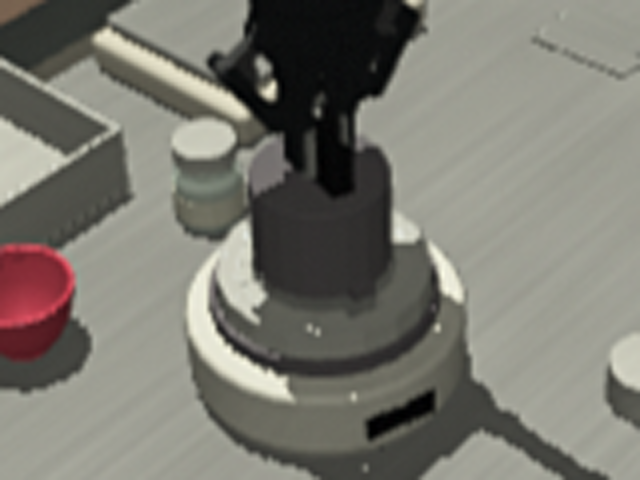

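Side crop: the lid is centred just above the collar. Lowering on.

Request:
send_rows(
  deltas=[
    [0.0,0,0,-0.004,0,0,0],
    [0.0,0,0,-0.004,0,0,0],
    [0.0,0,0,-0.003,0,0,0],
    [0.0,0,0,0,0,0,0],
  ],
)

```text
t: 15.05
ee_pos: [561.7, -9.3, 160.6]
ee_rot: [0.242, 1.557, -0.24]
ft_force: [0.2, 0.5, -0.3]
opening: 14.9
```

```bash
python3 -c "
from look import *
st()"
```

```text
t 15.05 p [561.7  -9.3 160.6] yang 1.264 xax [ 0.001  0.001 -1.   ] F [ 0.2  0.5 -0.3] T [ 0.01  0.15 -0.05] op 14.9 q6 -1.33
```

Request:
send_rows(
  deltas=[
    [0.0,-0.0015,0,-0.002,0,0,0],
    [0.0,0,0,-0.003,0,0,0],
    [0.0,0,0,0,0,0,0],
  ],
)

```text
t: 15.35
ee_pos: [560.5, -9.3, 156.3]
ee_rot: [0.242, 1.555, -0.24]
ft_force: [0.5, 0.5, -2.4]
opening: 14.8
```

```bash
python3 -c "
from look import *
st()"
```

```text
t 15.35 p [560.5  -9.3 156.3] yang 1.264 xax [ 0.002  0.001 -1.   ] F [ 0.5  0.5 -2.4] T [ 0.04  0.05 -0.06] op 14.8 q6 -1.33
```

Entering (lower edge at about 85, no extra force). Continuing down.

Request:
send_rows(
  deltas=[
    [0.0,0,0,-0.004,0,0.002,0],
    [0.0,0,0,-0.004,0,0,0],
    [0.0,0,0,-0.003,0,0,0],
    [0.0,0,0,0,0,0,0],
  ],
)

```text
t: 15.75
ee_pos: [559.7, -9.2, 142.4]
ee_rot: [0.242, 1.559, -0.241]
ft_force: [0.4, -0.2, -1.8]
opening: 14.8
```

```bash
python3 -c "
from look import *
st()"
```

```text
t 15.75 p [559.7  -9.2 142.4] yang 1.264 xax [-0.002  0.001 -1.   ] F [ 0.4 -0.2 -1.8] T [-0.03  0.1   0.01] op 14.8 q6 -1.33
```

Request:
send_rows(
  deltas=[
    [0.0,0,0,-0.002,0,0,0],
    [0.0,0,0,-0.002,0,0,0],
    [0.0,0,0,-0.002,0,0,0],
  ],
)

```text
t: 16.05
ee_pos: [560.0, -9.1, 141.2]
ee_rot: [0.242, 1.56, -0.24]
ft_force: [-5.3, 0.6, 8.8]
opening: 14.7
```

```bash
python3 -c "
from look import *
st()"
```

```text
t 16.05 p [560.   -9.1 141.2] yang 1.264 xax [-0.002  0.001 -1.   ] F [-5.3  0.6  8.8] T [-0.09  0.85 -0.08] op 14.7 q6 -1.33
```

Request:
send_rows(
  deltas=[
    [0.0,0.0005,0,-0.0005,0,0,-0.05],
    [0.0,0,0,-0.001,0,0,-0.05],
    [0.0,0,0,-0.001,0,0,-0.05],
  ],
)

```text
t: 16.35
ee_pos: [561.4, -9.0, 141.1]
ee_rot: [0.362, 1.54, -0.361]
ft_force: [-2.4, 1.7, 4.2]
opening: 15.1
```

```bash
python3 -c "
from look import *
st()"
```

```text
t 16.35 p [561.4  -9.  141.1] yang 1.11 xax [ 0.     0.001 -1.   ] F [-2.4  1.7  4.2] T [0.29 0.42 0.36] op 15.1 q6 -1.17
```

Request:
send_rows(
  deltas=[
    [0.0,0,0,-0.0005,0,0,-0.05],
    [0.0,0,0,-0.001,0,0,-0.06],
    [0.0,0,0,-0.001,0,0,-0.06],
    [0.0,0,0,-0.001,0,0,-0.06],
    [0.0,0,0,-0.001,0,0,-0.06],
    [0.0,0,0,-0.001,0,0,-0.03],
    [0.0,0,0,-0.001,0,0,0],
  ],
)

```text
t: 17.05
ee_pos: [561.7, -8.3, 141.0]
ee_rot: [0.616, 1.48, -0.615]
ft_force: [-3.7, -0.7, 5.5]
opening: 14.9
```

```bash
python3 - <<'E'
from look import *
s=st()
a=[]
for n in('wrist','top','side'):
    c=read_camera(n); pickle.dump(c,open(n+'7.pkl','wb')); im=c['img']
    if n=='wrist': cv2.imwrite('pics/w7full.png',im); a.append(cv2.resize(im[60:300],(560,240)))
    else:
        u,v=proj(c,[560,-10,80]).astype(int); r=32 if n=='top' else 45
        a.append(cv2.resize(im[v-r:v+r,u-r:u+r],(280,280),interpolation=cv2.INTER_CUBIC))
cv2.imwrite('pics/m7.png',np.vstack([a[0],np.hstack(a[1:])]))
E
```

```text
t 17.05 p [561.7  -8.3 141. ] yang 0.783 xax [ 0.002 -0.    -1.   ] F [-3.7 -0.7  5.5] T [-0.05  0.72  0.17] op 14.9 q6 -0.84
```

View pics/m7.png

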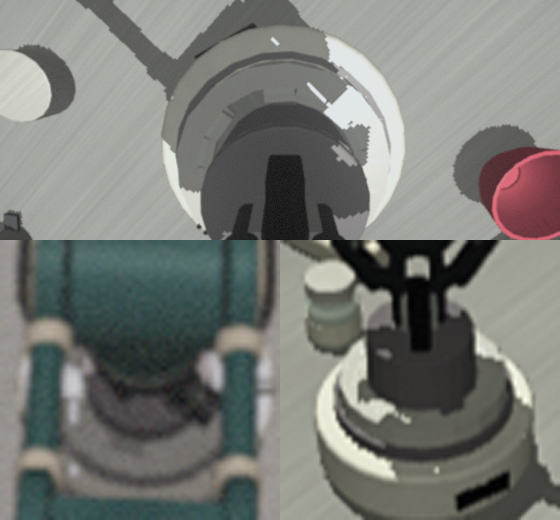

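The pointer is on the far side of the arm and not visible: the top camera is blocked by the arm, and in the wrist and side views the lid hides it. I'll refine the grinder yaw from the earlier clear views and use the tool angle, since the jaws are flush with the bar.

```bash
python3 - <<'E'
from look import *
def marks(fn,C,key=None,):
    c=pickle.load(open(fn,'rb')); c=c[key] if key else c
    g=cv2.cvtColor(c['img'],cv2.COLOR_BGR2GRAY).astype(np.float32)
    # unwrapped flange strip r=78..89 at z=58
    th=np.arange(-2.2,0.4,0.005); prof=[]
    for t in th:
        p=np.array([proj(c,[C[0]+r*np.cos(t),C[1]+r*np.sin(t),58]) for r in(80,82,84,86,88)],np.float32)
        prof.append(cv2.remap(g,p[None,:,0],p[None,:,1],cv2.INTER_LINEAR).mean())
    prof=np.array(prof); bg=cv2.medianBlur(prof[None].astype(np.float32),5)
    from scipy.ndimage import median_filter
    dip=median_filter(prof,61)-prof
    from scipy.signal import find_peaks
    pk,_=find_peaks(dip,height=10,distance=6)
    for k in pk:
        a=slice(max(k-6,0),k+7); w=np.clip(dip[a],0,None); print(' ',fn,(th[a]@w/w.sum()).round(3),dip[k].round(0))
for C in((560.3,-8.5),(559.3,-8.5),(560.3,-9.5)): print(C); marks('wrist2.pkl',C)
for C in((559.5,-12.3),(560.3,-11.5)): print(C); marks('c0.pkl',C,'top')
E
```

```text
(560.3, -8.5)
  wrist2.pkl -0.956 103.0
  wrist2.pkl -0.316 123.0
(559.3, -8.5)
  wrist2.pkl -0.946 95.0
  wrist2.pkl -0.316 112.0
(560.3, -9.5)
  wrist2.pkl -0.95 112.0
  wrist2.pkl -0.306 126.0
(559.5, -12.3)
  c0.pkl -1.606 30.0
  c0.pkl -1.542 11.0
  c0.pkl -0.915 48.0
  c0.pkl -0.28 43.0
(560.3, -11.5)
  c0.pkl -1.615 28.0
  c0.pkl -0.926 48.0
  c0.pkl -0.29 44.0
```

Request:
send_rows(
  deltas=[
    [0.0,-0.0005,0,-0.001,0,0,-0.05],
    [0.0,0,0,-0.001,0,0,-0.06],
    [0.0,0,0,-0.001,0,0,-0.05],
    [0.0,0,0,-0.001,0,0,-0.03],
    [0.0,0,0,-0.001,0,0,-0.01],
    [0.0,0,0,-0.001,0,0,0],
  ],
)

```text
t: 17.8
ee_pos: [561.8, -8.2, 141.0]
ee_rot: [0.766, 1.427, -0.767]
ft_force: [-3.7, 1.6, 5.3]
opening: 15.1
```

```bash
python3 -c "
from look import *
st()"
```

```text
t 17.8 p [561.8  -8.2 141. ] yang 0.587 xax [ 0.003 -0.002 -1.   ] F [-3.7  1.6  5.3] T [0.04 0.76 0.23] op 15.1 q6 -0.64
```

Request:
send_rows(
  deltas=[
    [0.0,-0.001,0,-0.001,0,0,-0.03],
    [0.0,0,0,-0.001,0,0,-0.008],
    [0.0,0,0,-0.001,0,0,0],
    [0.0,0,0,-0.001,0,0,0],
  ],
)

```text
t: 18.2
ee_pos: [561.2, -8.6, 141.0]
ee_rot: [0.793, 1.415, -0.796]
ft_force: [-4.3, -0.7, 6.6]
opening: 14.9
```

```bash
python3 - <<'E'
from look import *
s=st()
c=read_camera('wrist'); W=cloud(c); z=s['ee_pos'][2]-71.1+97
cv2.imwrite('pics/w8.png',c['img'])
# bar direction: long dark bar visible, edges at z=167 via colour
g=cv2.cvtColor(c['img'],cv2.COLOR_BGR2GRAY)
m=((abs(W[...,2]-z)<8)&(g<60)).astype(np.uint8); m[240:]=0
ct=max(cv2.findContours(m,cv2.RETR_EXTERNAL,cv2.CHAIN_APPROX_NONE)[0],key=cv2.contourArea)[:,0]
P=np.array([ray(c,x,y,z)[:2] for x,y in ct]); print('bar pts',len(P),P.min(0).round(1),P.max(0).round(1))
r=cv2.minAreaRect((P-P.mean(0)).astype(np.float32)); print(r)
Y=np.arctan2(*(r[1][::-1])) ; print('expected bar yaw deg',np.degrees(0.55-np.pi/2))
# lid top height check
t=cloud(c)[...,2]; k=(np.hypot(W[...,0]-560,W[...,1]+9)<38)&(abs(t-136)<9); print('lid top z',np.median(t[k]).round(1),k.sum())
c=read_camera('top'); u,v=proj(c,[560,-10,60]).astype(int); cv2.imwrite('pics/t8.png',cv2.resize(c['img'][v-40:v+40,u-40:u+40],(560,560),interpolation=cv2.INTER_CUBIC))
d0=pickle.load(open('c0.pkl','rb'))['top']
df=cv2.absdiff(c['img'],d0['img']).max(2); df=cv2.medianBlur(df,3)
for n,u,v in(('tub',227,136),('jar',284,134),('hubB',351,224),('cup',221,253),('cutter',302,246),('scraper',191,275),('spat',398,190),('pin',150,152)): print(n,df[v-10:v+11,u-10:u+11].max(),end=' ')
E
```

```text
t 18.2 p [561.2  -8.6 141. ] yang 0.55 xax [ 0.004 -0.004 -1.   ] F [-4.3 -0.7  6.6] T [0.03 0.86 0.33] op 14.9 q6 -0.61
bar pts 88 [538.6  11. ] [552.7  21.6]
((-0.17721891403198242, 0.32423877716064453), (15.454594612121582, 4.248871803283691), 31.547807693481445)
expected bar yaw deg -58.48732126780472
lid top z 137.4 7595
tub 9 jar 32 hubB 8 cup 8 cutter 8 scraper 8 spat 8 pin 10
```

View pics/t8.png

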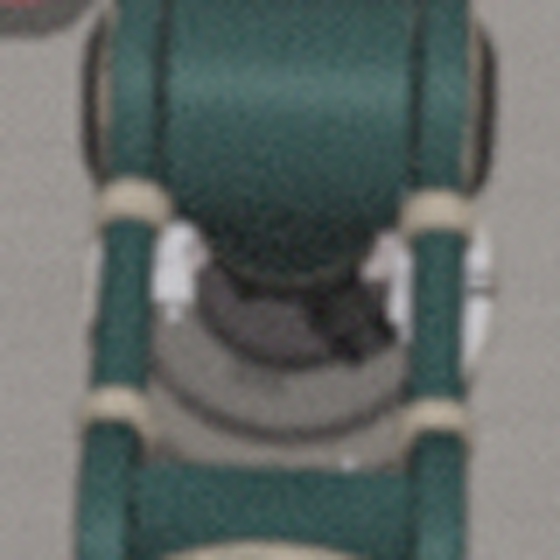

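The measured lid-bar direction (31.5°) equals the tool angle (0.55 rad), and the height is at home. One last check on the jar and on holding steady, then I'll hand in.

```bash
python3 - <<'E'
from look import *
c=read_camera('side'); d0=pickle.load(open('c0.pkl','rb'))['side']
df=cv2.medianBlur(cv2.absdiff(c['img'],d0['img']).max(2),3)
for n,u,v in(('jar',233,175),('tub',186,206),('hubB',357,183),('cup',287,282)): print(n,df[v-10:v+11,u-8:u+9].max())
for i in range(4): read_camera('side'); 
st(); job_done(); st()
E
```

```text
jar 4
tub 3
hubB 3
cup 3
t 18.55 p [561.2  -8.6 141. ] yang 0.55 xax [ 0.004 -0.004 -1.   ] F [-4.2 -0.1  7.1] T [0.04 0.88 0.29] op 14.6 q6 -0.61
the job is handed in; nothing more can be done
the job is handed in; nothing more can be done
```

I handed the job in at about 18.6 s, with the lid still gripped, fully down and twisted to about half way. I never saw the pointer itself at the long mark: the arm and lid hid it, so that angle is worked out, not seen.

- **Hub:** The hub whose bore measured about 19 mm went on the spindle and was released. It stood upright with its top at about z = 126 mm, against 125 mm expected. The narrow-bore hub was not touched.
- **Lid:** It went through the gaps and reached home at TCP z = 141.0 mm, against 141.1 mm expected, pressed down with about 7 N.
- **Twist:** I turned it clockwise to a tool angle of 0.55 rad. That comes from the grinder yaw plus 0.65 rad and the 0.07 rad of free play. In the last wrist picture the lid's bar matched the tool angle (31.5°).
- **Checks that disagreed:** The wrist camera put the grinder yaw at about -0.31 rad and the top camera at about -0.275. I used -0.30, weighted towards the closer wrist view, so the ring should be within about 0.03 rad of 0.65, well short of the lock.
- **Worktop:** The camera differences showed the bystanders and the narrow hub unmoved. The top camera showed a change at the jar, probably the arm overlapping it, because the side camera showed none.
- **Steadiness:** The pose did not change over the last 0.3 s before hand-in.

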